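# Turn a spotting tile over on its drying stand

## Task

The white spotting tile lies wells up on one rest of the small blue drying stand. Lever its raised free edge up so that the tile stands on its lower edge against the low wall in the middle of the stand, then lower it gently over, without letting it flop, so that it lies wells down on the opposite rest. Keep its lower edge down in the stand all the while and leave the tile there untouched.

Things in the scene. Friction and masses are not known exactly. Their poses are not given: they have to be found in the camera images.
- stand: Fixed blue-ribbed drying stand, 130 (x) x 180 (y) x 65 mm. Origin on the worktop under the face of its wall; z up; y points from the wall to the start rest. Wall: face at y = 0, body to y = -10 mm, top 30 mm up. Start rest: from y = 0, 15 mm up, rising 25 deg toward +y to y = 85 mm. Landing rest: from the wall's top, rising 25 deg toward -y to y = -75 mm. The room under the overhanging tile is free.
- tile_center (a point): Centre of the loose white porcelain spotting tile, 130 (x) x 150 (y) x 10 (z) mm, 0.3 to 0.5 kg. Tile z points out of the white face with 12 blue-ringed wells (other face terracotta brown), y from its lower to its free edge, x along these edges. Free edge: 75 mm from the centre along +y; at the start raised about 82 mm above the worktop, overhanging the start rest by 55 mm.
- tile_foot (a point): Middle of the tile's lower edge, 75 mm from its centre along the tile's -y, half-way through the thickness; it starts at the foot of the stand's wall and the tile turns about it. Axes as the tile's.
- rest_place (a point): Fixed point of the stand, 50 mm from the wall face toward its -y and 59 mm up: where the tile's centre is when it lies turned over. The tile then rests on landing rest and wall top at 25 deg, its lower edge 16 to 20 mm on the +y side of the wall face, down on the start rest; its free edge, at y = -118 mm and 90 mm up, overhangs by 45 mm. Axes as the stand's.

How it is judged:
On the way:
1. the tile stands on its lower edge at the wall, within 15 degrees of upright (angle between tile_center's own z axis and vertical between 1.31 and 1.83 rad and y of tile_foot in the frame of stand between -0.025 and 0.035 m and z of tile_foot in the frame of stand below 0.05 m).
At the end, for the whole second after the job is handed in: The tile lies wells down on the landing rest (face within about 10 degrees of the rest's slope), its centre within 20 mm across and along the stand and 12 mm in height of where it lies when lowered over, its edges within 12 degrees of parallel to the wall (angle between tile_center's own z axis and vertical above 2.53 rad and angle between the x axis of tile_center and the x axis of stand, either way round below 0.21 rad and x of tile_center in the frame of rest_place between -0.02 and 0.02 m and y of tile_center in the frame of rest_place between -0.02 and 0.02 m and z of tile_center in the frame of rest_place between -0.012 and 0.012 m and angular speed of tile below 0.1 rad/s); the robot touches nothing.
It fails at once if the tile flops or is flung over (turns faster than 5.5 rad/s) (angular speed of tile above 5.5 rad/s).
It fails at once if the tile's lower edge is lifted more than 60 mm above the worktop (z of tile_foot in the frame of stand above 0.06 m).
It also fails if it takes over 43 s, if anything falls off the work surface, if the arm or the gripper's body presses on something with over 40 N, if the wrist force passes 120 N, or if a joint passes its speed limit or range.

## Robot

A 6-joint arm with a two-finger parallel gripper is mounted at the origin on a cart in front of the work surface, level with it; the furniture and walls round the work are solid. World frame = base frame: x ahead of the robot, y to its left, z up, the work surface at z = 0. Lengths are in m, angles in rad, forces in N, time in s.
With the tool pointing down it reaches from about 0.25 to 0.775 m from the base axis. Payload 8.9 kg.
Tool frame: the origin (TCP) lies at the very end of the fingers, on their centre line; the grasp point (between the pads) lies 19 mm behind it; z points along the fingers, y is the line along which they close (so a half turn about z gives the same grasp; the last joint's range is limited). The gripper opens to 85 mm and grips with 20 to 120 N. Pads are 22 mm wide; open, the fingers measure 114 mm over their backs; the gripper's body (76 mm by 85 mm) begins 54 mm behind the grasp point. The pads swing forward as they close: fully open they stand 13 mm farther back than shut.
Start: joints at [-0.139, 0.291, -0.153, 1.127, 0, 1.431], TCP at [0.525, 0, 0.231] pointing down, gripper open.
Joint ranges: [-2.52, 2.52], [-0.91, 1.74], [-1.3, 1.37], [-1.96, 2.02], [-1.52, 1.47], [-3.14, 3.14]. Speed limits (rad/s): [2.22, 2.22, 2.79, 3.14, 3.14, 3.14].

## Interface

Orientations are given as a unit quaternion [w, x, y, z].
In Python, from station import * gives the robot as it stands.
- The arm moves only by the shell command python3 -m jog 'ROWS' [FORCE]. ROWS is JSON, a list of rows, each an object with "translation": the shift along the tool's x, y, z in m, a list of three; "rotation": the turn, a rotation vector about the tool's x, y, z in degrees, a list of three; "gripper": the opening, from -1 (shut) to 1 (fully open). In form: [{"translation": [tx, ty, tz], "rotation": [rx, ry, rz], "gripper": gripper}, ...]. A call has 1 to 20 rows; each row shifts and turns the commanded pose from where the row before left it, along the tool's axes as they then stand; what a row does not reach is not made up. A row lasts 1/10 s, in which the tool goes at most 50 mm and 8.59 degrees, less where a joint would pass 70% of its speed; a pose out of reach is approached as far as the arm can. A call with a gripper value outside its range is refused whole. The fingers move at their own pace and stop on an object; FORCE is the grip in N (left out, the last holds). Time passes only in rows, so rows that do not move let the fingers close. It gives the time, the measured TCP pose, the force, the opening and the grip force at its end, in the units of the state.
- get_obs(): the state, without advancing time (a new reading comes with each control period).
- capture(name): name is "scene" or "side" or "wrist"; returns a dict with "image" (420x560x3 uint8, red, green, blue), "fx", "fy", "cx", "cy" (pixels), "extrinsics" (4x4, takes a point from world to camera coordinates); the wrist camera has in their place "T_tool_cam" (4x4, takes a point from camera to tool coordinates, whose origin is the TCP and whose axes are the flange's). Camera axes: x right, y up, looking along -z (the intrinsics and any distortion apply to the point x, -y, -z); pixel columns grow to the right and rows downward; lengths in m; the calibration is good to about 2 mm. A picture is of the moment at which its call begins: read the wrist's pose just before it. There is no depth.
- close_job(): hands the job in; it is judged then, once.
The state is a dict: "t": time; "qpos": joint angles; "joint_velocities": joint speeds; "tau": joint torques, N m; "position": TCP position; "orientation": TCP orientation; "wrist_force": force on the tool from outside, world axes, zero at the start; "moment": the same for the moment, N m; "grip_width": finger opening in m; "grasp_force": force on a finger pad.
Only numpy, scipy, OpenCV 4.12 (cv2) and the standard library are available. Lean on these libraries where they do the work, as an engineer would, in place of code of your own. Each camera call takes 0.05 s, during which the arm holds its last target. There are 200 camera calls.

## Working session

There is one attempt and no reset: what is moved stays moved. The work goes in short steps, Python scripts to look and compute and a shell command to move; the robot and the scene stay as the last step left them, time stands still between calls to the robot, and variables do not carry over. Pictures are saved under pics/ and viewed, at most 10 in all, crops included, and the job is handed in when it is done.

```bash
mkdir -p pics; ls; python3 - <<'E'
from station import *
import cv2,numpy as np
o=get_obs();print(o)
a=[]
for n in("scene","side"):
    c=capture(n);cv2.imwrite(f"pics/{n}0.png",c["image"][...,::-1]);print(n,c["fx"],c["fy"],c["cx"],c["cy"],np.round(c["extrinsics"],4).tolist(),[k for k in c])
E
```

```text
pics
{'t': 0.0, 'qpos': array([-1.39304598e-01,  2.91266487e-01, -1.54121291e-01,  1.12671710e+00,
        1.76436158e-06,  1.43152020e+00]), 'joint_velocities': array([-0.00017377,  0.00025963,  0.00265321,  0.00015914,  0.00079388,
       -0.00010983]), 'tau': array([-3.46096487e-03, -5.37150800e+01,  3.31364536e+01,  1.60375424e-02,
       -3.39078597e-04,  1.08972756e-05]), 'position': array([5.24557205e-01, 6.40731589e-05, 2.30741361e-01]), 'orientation': array([-5.22925145e-04,  7.07116696e-01,  7.07096564e-01, -3.93222997e-04]), 'wrist_force': array([ 0.13537178, -0.36191521, -0.59386979]), 'moment': array([-0.03780537,  0.05731119,  0.01794105]), 'grasp_force': 0.0, 'grip_width': 0.08546754430569287}
scene 510.5130959639131 510.5130959639131 286.2831734478962 211.97095468064944 [[0.6352, -0.7722, -0.0166, -0.3033], [0.4112, 0.3198, 0.8536, -0.2926], [-0.6538, -0.549, 0.5206, -0.5266], [0.0, 0.0, 0.0, 1.0]] ['image', 'fx', 'fy', 'cx', 'cy', 'extrinsics']
side 544.3030049213728 544.3030049213728 287.4445377400961 202.2182833115655 [[-0.8502, -0.5263, 0.0127, 0.4494], [0.2734, -0.4207, 0.865, -0.1726], [-0.4499, 0.7389, 0.5016, -0.6909], [0.0, 0.0, 0.0, 1.0]] ['image', 'fx', 'fy', 'cx', 'cy', 'extrinsics']
```

View pics/scene0.png

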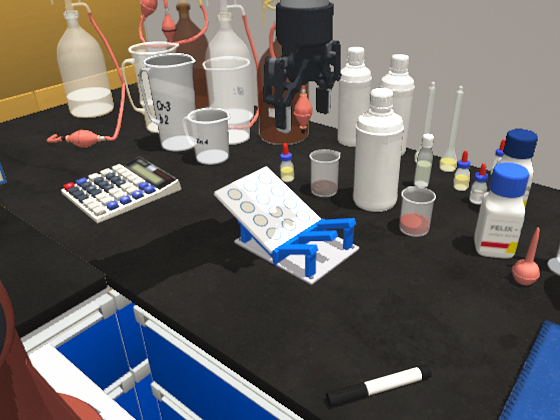

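View pics/side0.png

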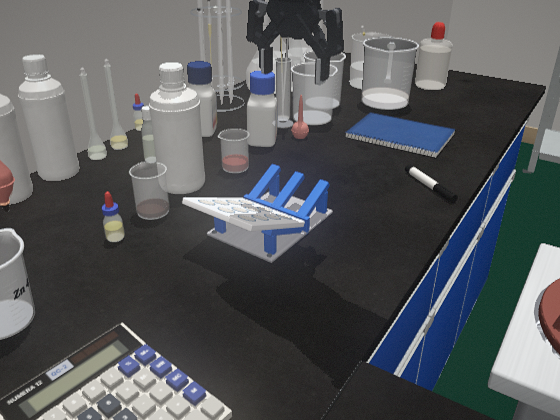

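```bash
python3 - <<'E'
import cv2,numpy as np
a=cv2.imread("pics/scene0.png")[155:285,205:365];b=cv2.imread("pics/side0.png")[155:265,175:340]
a=cv2.resize(a,None,fx=5/2,fy=5/2,interpolation=2);b=cv2.resize(b,None,fx=5/2,fy=5/2,interpolation=2)
h=np.zeros((325,800+13,3),np.uint8)
h[:,:400]=a[:325];h[:275,400:400+b.shape[1]]=b
cv2.imwrite("pics/crop.png",h[:,:800])
E
```

```text
(no output)
```

View pics/crop.png

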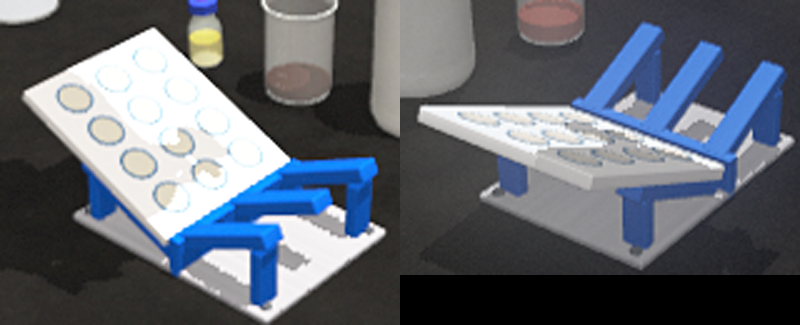

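```bash
cat > h.py <<'E'
import numpy as np,cv2
from station import *
def ray(c,u,v):
    E=np.array(c["extrinsics"]);R=E[:3,:3];o=-R.T@E[:3,3]
    d=R.T@np.array([(u-c["cx"])/c["fx"],-(v-c["cy"])/c["fy"],-1]);return o,d/np.linalg.norm(d)
def tri(r1,r2):
    (o1,d1),(o2,d2)=r1,r2
    s=np.linalg.lstsq(np.c_[d1,-d2],o2-o1,rcond=None)[0]
    p,q=o1+s[0]*d1,o2+s[1]*d2;return (p+q)/2,np.linalg.norm(p-q)
def onz(r,z): o,d=r;return o+d*(z-o[2])/d[2]
E
python3 - <<'E'
from h import *
np.set_printoptions(precision=4,suppress=True)
s=capture("scene");t=capture("side")
for n,a,b in[("A",(214.6,192.6),(251,226)),("B",(266.2,166.2),(183,198)),("C",(271,250),(304,222)),("D",(321,220),(247,197))]:
    print(n,*tri(ray(s,*a),ray(t,*b)))
for p in[(235,241),(311,284),(359,247.8)]:print("s",onz(ray(s,*p),.004))
for p in[(207,233),(271.8,262),(332,211)]:print("t",onz(ray(t,*p),.004))
E
```

```text
A [0.4853 0.1654 0.0879] 0.002521604538516553
B [0.6131 0.1588 0.0899] 0.000551716339072766
C [0.4778 0.0322 0.0274] 0.0006632709788920945
D [0.5989 0.019  0.0301] 0.0005351262976542835
s [0.4827 0.1223 0.004 ]
s [ 0.4712 -0.0555  0.004 ]
s [ 0.6006 -0.0618  0.004 ]
t [0.6114 0.1135 0.004 ]
t [0.4803 0.1226 0.004 ]
t [ 0.4736 -0.058   0.004 ]
```

```bash
python3 - <<'E'
from h import *
np.set_printoptions(precision=3,suppress=True)
s=capture("scene");t=capture("side")
for n,p in dict(calcL=(75,215),calcR=(180,188),zn4=(212,158),cr3=(178,143),drop=(287,178),beakR=(323,192),bigbot=(376,205),beak2=(415,230),beherbot=(285,135),pipettebulb=(85,140),felix=(497,250)).items():print(n,onz(ray(s,*p),0)[:2])
for n,p in dict(zn4=(10,330),calc=(125,325),drop=(114,240),beak=(150,215),bigbot=(180,188),beak2=(234,168),pen=(430,180)).items():print('t',n,onz(ray(t,*p),0)[:2])
E
python3 -m jog '[{"translation":[0,0,0],"rotation":[0,0,8.5],"gripper":-0.3}]'; python3 -c "
from station import *
print(get_obs()['qpos'])"
```

```text
calcL [0.357 0.437]
calcR [0.557 0.359]
zn4 [0.702 0.413]
cr3 [0.711 0.547]
drop [0.732 0.207]
beakR [0.729 0.108]
bigbot [ 0.75  -0.006]
beak2 [ 0.716 -0.109]
beherbot [0.914 0.364]
pipettebulb [0.577 0.754]
felix [ 0.746 -0.248]
t zn4 [0.683 0.418]
t calc [0.568 0.334]
t drop [0.727 0.205]
t beak [0.733 0.118]
t bigbot [0.755 0.017]
t beak2 [ 0.72  -0.106]
t pen [ 0.371 -0.272]
t: 0.4
position: [0.5249, 0.0, 0.2312]
orientation: [-0.0, 0.758, 0.652, -0.0]
wrist_force: [-0.0, -0.1, -0.2]
grip_width: 0.0732
grasp_force: 0.0
[-1.39281564e-01  2.90842934e-01 -1.53531858e-01  1.12670736e+00
 -3.19477763e-05  1.58057023e+00]
```

```bash
python3 -m jog '[{"translation":[0,0,0],"rotation":[0,0,-8.5],"gripper":0},{"translation":[0,0,0],"rotation":[0,0,-8.5],"gripper":0},{"translation":[0,0,0],"rotation":[0,0,-8.5],"gripper":0},{"translation":[0,0,0],"rotation":[0,0,-8.5],"gripper":0},{"translation":[0,0,0],"rotation":[0,0,-8.5],"gripper":0},{"translation":[0,0,0],"rotation":[0,0,-8.5],"gripper":0},{"translation":[0,0,0],"rotation":[0,0,-8.5],"gripper":0},{"translation":[0,0,0],"rotation":[0,0,-8.5],"gripper":0},{"translation":[0,0,0],"rotation":[0,0,-8.5],"gripper":0},{"translation":[0,0,0],"rotation":[0,0,-8.5],"gripper":0},{"translation":[0,0,0],"rotation":[0,0,-8.5],"gripper":0},{"translation":[0,0,0],"rotation":[0,0,-1.8],"gripper":0},{"translation":[-0.012,0.03,0],"rotation":[0,0,0],"gripper":0},{"translation":[0,0.04,0],"rotation":[0,0,0],"gripper":0},{"translation":[0,0.04,0],"rotation":[0,0,0],"gripper":0},{"translation":[0,0.04,0],"rotation":[0,0,0],"gripper":0},{"translation":[0,0.04,0],"rotation":[0,0,0],"gripper":0},{"translation":[0,0.03,0],"rotation":[0,0,0],"gripper":0},{"translation":[0,0.02,0],"rotation":[0,0,0],"gripper":0},{"translation":[0,0,0],"rotation":[0,0,0],"gripper":0}]'
```

```text
t: 2.4
position: [0.5501, 0.2413, 0.2309]
orientation: [-0.0, 0.026, 1.0, 0.0]
wrist_force: [-0.4, -0.4, 0.3]
grip_width: 0.0429
grasp_force: 0.0
```

```bash
python3 -m jog '[{"translation":[0,0,0],"rotation":[5,0,0],"gripper":0},{"translation":[0,0,0],"rotation":[6,0,0],"gripper":0},{"translation":[0,0,0],"rotation":[6,0,0],"gripper":0},{"translation":[0,0,0],"rotation":[6,0,0],"gripper":0},{"translation":[0,0,0],"rotation":[6,0,0],"gripper":0},{"translation":[0,0,0],"rotation":[6,0,0],"gripper":0},{"translation":[0,0,0],"rotation":[6,0,0],"gripper":0},{"translation":[0,0,0],"rotation":[6,0,0],"gripper":0},{"translation":[0,0,0],"rotation":[6,0,0],"gripper":0},{"translation":[0,0,0],"rotation":[6,0,0],"gripper":0},{"translation":[0,0,0],"rotation":[6,0,0],"gripper":0},{"translation":[0,0,0],"rotation":[0,0,0],"gripper":0}]'; cat >> h.py <<'E'
from scipy.spatial.transform import Rotation as Ro
S=np.array([.541,.026,0]);RS=np.array([[.9985,.0555,0],[-.0555,.9985,0],[0,0,1]])
def st():
    o=get_obs();R=Ro.from_quat(np.roll(o["orientation"],-1)).as_matrix()
    return o,R,RS.T@(o["position"]-S)
def goto(p,zdir,yaxis):
    "shift in tool axes to stand-frame point p; rotvec (deg) to make tool z,y the given stand directions"
    o,R,q=st();z=RS@np.array(zdir);y=RS@np.array(yaxis);T=np.c_[np.cross(y,z),y,z]
    print("stand pos",q.round(4),"shift",(R.T@(RS@(np.array(p)-q))).round(4),"rotvec",np.degrees(Ro.from_matrix(R.T@T).as_rotvec()).round(1),"q",o["qpos"].round(2),"F",o["wrist_force"].round(1),o["t"])
E
python3 - <<'E'
from h import *
c,s=np.cos(np.radians(25)),np.sin(np.radians(25))
goto([0,.0021+.18*c,.0215+.18*s],[0,-c,-s],[0,s,-c])
E
```

```text
t: 3.6
position: [0.5312, 0.209, 0.2095]
orientation: [-0.002, 0.013, 0.851, -0.526]
wrist_force: [0.1, 0.5, -1.0]
grip_width: 0.0427
grasp_force: 0.0
stand pos [-0.02    0.1822  0.2095] shift [-0.0183  0.0924  0.0658] rotvec [1.6 1.8 0.3] q [ 0.65  1.07  0.63  2.02 -0.78  1.07] F [ 0.1  0.5 -1. ] 3.6
```

```bash
python3 -m jog '[{"translation":[-0.003,0.018,0.004],"rotation":[0,0,0],"gripper":0},{"translation":[-0.003,0.018,0.010],"rotation":[0,0,0],"gripper":0},{"translation":[-0.003,0.018,0.014],"rotation":[0.5,0.6,0],"gripper":0},{"translation":[-0.003,0.018,0.014],"rotation":[0.5,0.6,0],"gripper":0},{"translation":[-0.003,0.018,0.014],"rotation":[0.5,0.6,0.3],"gripper":0},{"translation":[0,0,0],"rotation":[0,0,0],"gripper":0}]';python3 - <<'E'
from h import *
c,s=np.cos(np.radians(25)),np.sin(np.radians(25))
goto([0,.0021+.18*c,.0215+.18*s],[0,-c,-s],[0,s,-c])
E
```

```text
t: 4.2
position: [0.5495, 0.1991, 0.1052]
orientation: [-0.013, 0.026, 0.845, -0.534]
wrist_force: [0.3, 0.5, -0.0]
grip_width: 0.0429
grasp_force: 0.0
stand pos [-0.0012  0.1733  0.1052] shift [-0.0011  0.0035  0.0106] rotvec [ 0.5  0.  -0.4] q [ 0.62  1.23  0.68  1.94 -0.78  1.08] F [ 0.3  0.5 -0. ] 4.2
```

Reached with margin. Quick look before sliding onto the edge.

```bash
python3 - <<'E'
from h import *
a=capture("scene")["image"][100:290,160:400,::-1];b=capture("side")["image"][100:290,120:360,::-1]
cv2.imwrite("pics/p1.png",cv2.resize(np.hstack([a,b]),(800,317)))
E
```

```text
(no output)
```

View pics/p1.png

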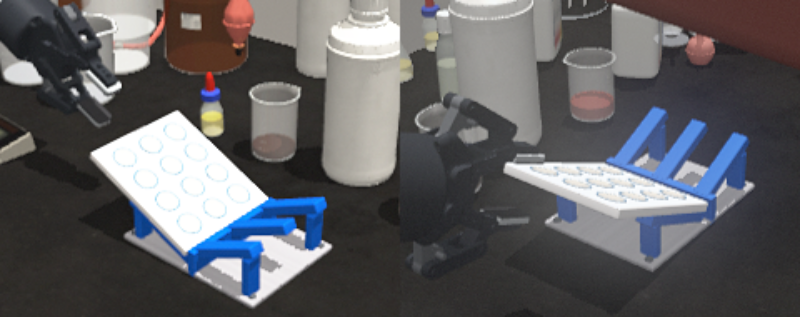

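```bash
python3 -m jog '[{"translation":[-0.001,0.0035,0.010],"rotation":[0.5,0,-0.4],"gripper":0},{"translation":[0,0,0.015],"rotation":[0,0,0],"gripper":0},{"translation":[0,0,0.016],"rotation":[0,0,0],"gripper":0},{"translation":[0,0,0.016],"rotation":[0,0,0],"gripper":0},{"translation":[0,0,0.016],"rotation":[0,0,0],"gripper":0},{"translation":[0,0,0],"rotation":[0,0,0],"gripper":0}]';python3 - <<'E'
from h import *
c,s=np.cos(np.radians(25)),np.sin(np.radians(25))
goto([0,.0021+.118*c,.0215+.118*s],[0,-c,-s],[0,s,-c])
E
python3 -m jog '[{"translation":[0,0,0],"rotation":[0,0,0],"gripper":-0.5},{"translation":[0,0,0],"rotation":[0,0,0],"gripper":-0.6},{"translation":[0,0,0],"rotation":[0,0,0],"gripper":-0.7},{"translation":[0,0,0],"rotation":[0,0,0],"gripper":-0.8},{"translation":[0,0,0],"rotation":[0,0,0],"gripper":-1},{"translation":[0,0,0],"rotation":[0,0,0],"gripper":-1},{"translation":[0,0,0],"rotation":[0,0,0],"gripper":-1},{"translation":[0,0,0],"rotation":[0,0,0],"gripper":-1}]' 30
```

```text
t: 4.9
position: [0.5466, 0.1341, 0.0743]
orientation: [-0.014, 0.023, 0.843, -0.537]
wrist_force: [0.6, 0.5, 0.1]
grip_width: 0.0426
grasp_force: 0.0
stand pos [-0.0004  0.1083  0.0743] shift [-0.0004  0.003   0.0005] rotvec [-0.   0.1 -0. ] q [ 0.55  1.16  0.43  1.72 -0.85  1.02] F [0.6 0.5 0.1] 4.9
t: 5.7
position: [0.5466, 0.1357, 0.0736]
orientation: [-0.013, 0.023, 0.843, -0.537]
wrist_force: [-0.3, 3.1, -4.2]
grip_width: 0.0094
grasp_force: 30.6
```

```bash
python3 -m jog '[{"translation":[0,-0.0102,0],"rotation":[-5,0,0],"gripper":-1},{"translation":[0,-0.0102,0],"rotation":[-5,0,0],"gripper":-1},{"translation":[0,-0.0102,0],"rotation":[-5,0,0],"gripper":-1},{"translation":[0,-0.0102,0],"rotation":[-5,0,0],"gripper":-1},{"translation":[0,-0.0102,0],"rotation":[-5,0,0],"gripper":-1},{"translation":[0,0,0],"rotation":[0,0,0],"gripper":-1}]';python3 - <<'E'
from h import *
t=np.radians(50);c,s=np.cos(t),np.sin(t)
goto([0,.0040+.118*c,.0225+.118*s],[0,-c,-s],[0,s,-c])
E
```

```text
t: 6.3
position: [0.546, 0.1049, 0.1185]
orientation: [-0.007, 0.027, 0.94, -0.341]
wrist_force: [0.6, -0.3, -3.3]
grip_width: 0.0097
grasp_force: 31.5
stand pos [0.0006 0.0791 0.1185] shift [0.0006 0.0042 0.0038] rotvec [ 0.1  0.3 -0.2] q [ 0.4   0.73  0.04  1.23 -0.62  0.57] F [ 0.6 -0.3 -3.3] 6.3
```

```bash
python3 -m jog '[{"translation":[0,-0.0100,0.0003],"rotation":[-5,0,0],"gripper":-1},{"translation":[0,-0.0100,0.0003],"rotation":[-5,0,0],"gripper":-1},{"translation":[0,-0.0099,0.0005],"rotation":[-5,0,0],"gripper":-1},{"translation":[0,-0.0099,0.0005],"rotation":[-5,0,0],"gripper":-1},{"translation":[0,-0.0099,0.0005],"rotation":[-5,0,0],"gripper":-1},{"translation":[0,-0.0099,0.0005],"rotation":[-5,0,0],"gripper":-1},{"translation":[0,-0.0099,0.0005],"rotation":[-5,0,0],"gripper":-1},{"translation":[0,-0.0099,0.0005],"rotation":[-5,0,0],"gripper":-1},{"translation":[0,0,0],"rotation":[0,0,0],"gripper":-1}]';python3 - <<'E'
from h import *
goto([0,.0070,.0225+.118],[0,0,-1],[0,1,0])
a=capture("scene")["image"][60:290,140:400,::-1];b=capture("side")["image"][60:290,120:380,::-1]
cv2.imwrite("pics/p2.png",cv2.resize(np.hstack([a,b]),(800,354)))
E
```

```text
t: 7.2
position: [0.5402, 0.0312, 0.1411]
orientation: [-0.001, 0.028, 1.0, -0.0]
wrist_force: [0.2, 1.7, -2.9]
grip_width: 0.0097
grasp_force: 31.9
stand pos [-0.0011  0.0052  0.1411] shift [-0.0011  0.0019  0.0006] rotvec [-0.  -0.1 -0.1] q [-0.08  0.39 -0.26  0.92 -0.   -0.02] F [ 0.2  1.7 -2.9] 7.2
```

View pics/p2.png

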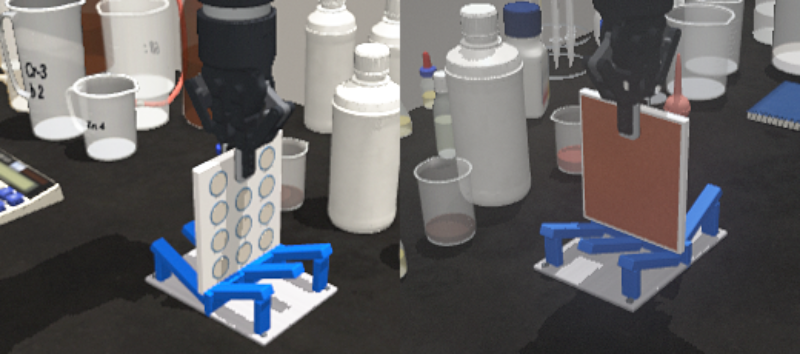

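```bash
python3 -m jog '[{"translation":[0.0005,0.002,0],"rotation":[0,0,0],"gripper":-1},{"translation":[0,-0.0094,0.0003],"rotation":[-5,0,0],"gripper":-1},{"translation":[0,-0.0094,0.0003],"rotation":[-5,0,0],"gripper":-1},{"translation":[0,-0.0094,0.0003],"rotation":[-5,0,0],"gripper":-1},{"translation":[0,-0.0094,0.0003],"rotation":[-5,0,0],"gripper":-1},{"translation":[0,-0.0094,0.0003],"rotation":[-5,0,0],"gripper":-1},{"translation":[0,-0.0094,0.0003],"rotation":[-5,0,0],"gripper":-1},{"translation":[0,0,0],"rotation":[0,0,0],"gripper":-1}]';python3 - <<'E'
from h import *
t=np.radians(120);c,s=np.cos(t),np.sin(t)
goto([0,.0121+.118*c,.0255+.118*s],[0,-c,-s],[0,s,-c])
E
```

```text
t: 8.1
position: [0.5373, -0.0195, 0.1258]
orientation: [0.005, 0.026, 0.966, 0.259]
wrist_force: [-0.4, -0.8, -4.6]
grip_width: 0.0094
grasp_force: 31.9
stand pos [-0.0012 -0.0457  0.1258] shift [-0.0012 -0.0001 -0.0023] rotvec [-0.  -0.2  0. ] q [-0.46  0.53 -0.21  1.06  0.48 -0.46] F [-0.4 -0.8 -4.6] 8.1
```

```bash
python3 -m jog '[{"translation":[-0.0005,-0.0094,0.0003],"rotation":[-5,0,0],"gripper":-1},{"translation":[-0.0005,-0.0094,0.0005],"rotation":[-5,0,0],"gripper":-1},{"translation":[0,-0.0094,0.0005],"rotation":[-5,0,0],"gripper":-1},{"translation":[0,-0.0094,0.0005],"rotation":[-5,0,0],"gripper":-1},{"translation":[0,-0.0094,0.0005],"rotation":[-5,0,0],"gripper":-1},{"translation":[0,0,0],"rotation":[0,0,0],"gripper":-1}]';python3 - <<'E'
from h import *
t=np.radians(145);c,s=np.cos(t),np.sin(t)
goto([0,.0165+.118*c,.0275+.118*s],[0,-c,-s],[0,s,-c])
E
```

```text
t: 8.7
position: [0.5362, -0.0522, 0.0931]
orientation: [0.01, 0.024, 0.886, 0.463]
wrist_force: [-1.6, -0.7, 1.5]
grip_width: 0.0097
grasp_force: 32.5
stand pos [-0.0005 -0.0783  0.0931] shift [-0.0004  0.0006 -0.0027] rotvec [ 0.1 -0.4 -0.1] q [-0.66  0.87  0.    1.39  0.73 -0.89] F [-1.6 -0.7  1.5] 8.7
```

```bash
python3 -m jog '[{"translation":[0,-0.0047,-0.0003],"rotation":[-2.5,0,0],"gripper":-1},{"translation":[0,-0.0047,-0.0003],"rotation":[-2.5,0,0],"gripper":-1},{"translation":[0,-0.0047,-0.0003],"rotation":[-2.5,0,0],"gripper":-1},{"translation":[0,-0.0047,-0.0003],"rotation":[-2.5,0,0],"gripper":-1},{"translation":[0,0,0],"rotation":[0,0,0],"gripper":-1}]';python3 - <<'E'
from h import *
t=np.radians(155);c,s=np.cos(t),np.sin(t)
goto([0,.0180+.118*c,.0275+.118*s],[0,-c,-s],[0,s,-c])
print(get_obs()["moment"])
a=capture("scene")["image"][60:290,140:400,::-1];b=capture("side")["image"][60:290,120:380,::-1]
cv2.imwrite("pics/p3.png",cv2.resize(np.hstack([a,b]),(800,354)))
E
```

```text
t: 9.2
position: [0.5361, -0.0621, 0.0792]
orientation: [0.012, 0.021, 0.844, 0.537]
wrist_force: [-0.3, 0.2, -4.3]
grip_width: 0.0096
grasp_force: 32.1
stand pos [ 0.     -0.0883  0.0792] shift [ 0.     -0.002   0.0002] rotvec [-0.1 -0.4  0.1] q [-0.71  1.04  0.13  1.58  0.79 -1.07] F [-0.3  0.2 -4.3] 9.2
[-1.81481356  0.14153487  0.08032916]
```

View pics/p3.png

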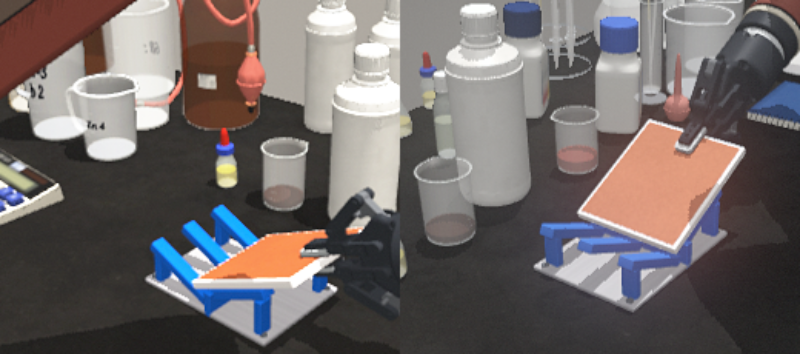

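```bash
python3 -m jog '[{"translation":[0,-0.001,0],"rotation":[0,0,0],"gripper":-1},{"translation":[0,-0.001,0],"rotation":[0,0,0],"gripper":-1},{"translation":[0,0,0],"rotation":[0,0,0],"gripper":-1}]';python3 -m jog '[{"translation":[0,-0.001,0],"rotation":[0,0,0],"gripper":-1},{"translation":[0,0,0],"rotation":[0,0,0],"gripper":-1}]'
```

```text
t: 9.6
position: [0.5368, -0.0642, 0.0796]
orientation: [0.015, 0.021, 0.844, 0.536]
wrist_force: [0.3, 0.8, -3.8]
grip_width: 0.0096
grasp_force: 32.1
t: 9.8
position: [0.5367, -0.0648, 0.0784]
orientation: [0.015, 0.022, 0.843, 0.537]
wrist_force: [-1.1, -0.7, -2.9]
grip_width: 0.0093
grasp_force: 32.2
```

```bash
python3 -m jog '[{"translation":[0,-0.0015,0],"rotation":[0,0,0],"gripper":-1},{"translation":[0,0,0],"rotation":[0,0,0],"gripper":-1},{"translation":[0,0,0],"rotation":[0,0,0],"gripper":-1}]';python3 -m jog '[{"translation":[0,-0.0015,0],"rotation":[0,0,0],"gripper":-1},{"translation":[0,0,0],"rotation":[0,0,0],"gripper":-1},{"translation":[0,0,0],"rotation":[0,0,0],"gripper":-1}]'; python3 -c "
from h import *
t=np.radians(155);c,s=np.cos(t),np.sin(t)
goto([0,.0180+.118*c,.0275+.118*s],[0,-c,-s],[0,s,-c]);print(get_obs()['moment'])"
```

```text
t: 10.1
position: [0.5367, -0.0653, 0.0773]
orientation: [0.015, 0.022, 0.843, 0.537]
wrist_force: [0.5, -0.8, 2.7]
grip_width: 0.0093
grasp_force: 32.5
t: 10.4
position: [0.5368, -0.0655, 0.077]
orientation: [0.015, 0.022, 0.843, 0.538]
wrist_force: [0.2, 1.5, 11.0]
grip_width: 0.0096
grasp_force: 33.0
stand pos [ 0.0008 -0.0916  0.077 ] shift [0.0008 0.0015 0.0022] rotvec [ 0.1 -0.1  0.1] q [-0.72  1.04  0.13  1.58  0.79 -1.08] F [ 0.2  1.5 11. ] 10.4
[ 1.94315882 -0.08278327  0.09156954]
```

```bash
python3 -m jog '[{"translation":[0,0.0015,0.002],"rotation":[0,0,0],"gripper":-1},{"translation":[0,0,0],"rotation":[0,0,0],"gripper":-1},{"translation":[0,0,0],"rotation":[0,0,0],"gripper":-0.6},{"translation":[0,0,0],"rotation":[0,0,0],"gripper":-0.5},{"translation":[0,0,0],"rotation":[0,0,0],"gripper":-0.4},{"translation":[0,0,0],"rotation":[0,0,0],"gripper":-0.2},{"translation":[0,0,0],"rotation":[0,0,0],"gripper":-0.2},{"translation":[0,0,0],"rotation":[0,0,0],"gripper":-0.2}]';python3 -m jog '[{"translation":[0,0,-0.01],"rotation":[0,0,0],"gripper":-0.2},{"translation":[0,0,-0.015],"rotation":[0,0,0],"gripper":-0.2},{"translation":[0,0,-0.02],"rotation":[0,0,0],"gripper":-0.2},{"translation":[0,0,-0.02],"rotation":[0,0,0],"gripper":-0.2},{"translation":[0,0,-0.02],"rotation":[0,0,0],"gripper":-0.2},{"translation":[0,0,0],"rotation":[0,0,0],"gripper":-0.2}]';python3 - <<'E'
from h import *
a=capture("scene")["image"][100:290,180:440,::-1];b=capture("side")["image"][60:290,120:380,::-1]
cv2.imwrite("pics/p4.png",np.hstack([cv2.resize(a,(400,292)),cv2.resize(b,(400,354))[:292]]) )
E
```

```text
t: 11.2
position: [0.5367, -0.0636, 0.076]
orientation: [0.015, 0.022, 0.843, 0.537]
wrist_force: [-0.2, -0.6, -0.0]
grip_width: 0.0339
grasp_force: 0.0
t: 11.8
position: [0.5329, -0.1433, 0.1129]
orientation: [0.016, 0.022, 0.844, 0.536]
wrist_force: [-0.5, 0.4, -0.2]
grip_width: 0.034
grasp_force: 0.0
```

View pics/p4.png

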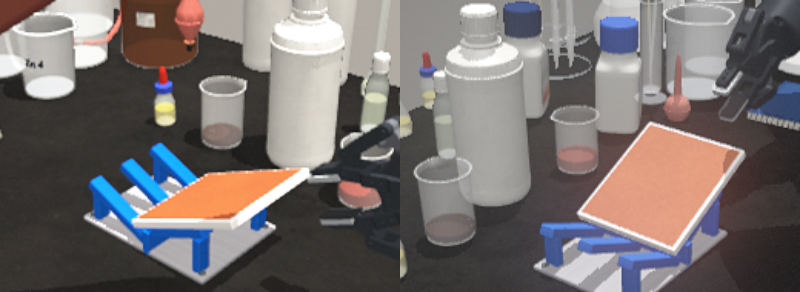

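```bash
python3 - <<'E'
from h import *
s=capture("scene");t=capture("side");P=[]
for a,b in[((267.8,243),(302,223.8)),((313,211.8),(237,199.8)),((332.8,248.2),(344.3,157.5)),((380,210.5),(283.8,139.3))]:
    p,e=tri(ray(s,*a),ray(t,*b));q=RS.T@(p-S);P.append(q);print(q.round(4),round(e,4))
print("centre",(np.mean(P,0)-5e-3*np.array([0,.42,.906])-[0,-.05,.059]).round(4))
E
```

```text
[-0.0634  0.0126  0.0328] 0.007
[0.0621 0.019  0.035 ] 0.003
[-0.0613 -0.1234  0.0907] 0.0037
[ 0.0634 -0.1198  0.0945] 0.0009
centre [ 0.0002 -0.005  -0.0003]
```

The tile's centre is about 5 mm from the rest place, the slope matches, and the arm is clear of it.

```bash
python3 -c "
from station import *
print(close_job())"
```

```text
the job is handed in; nothing more can be done
None
```

The tile was lifted by its free edge, stood upright at the wall and lowered onto the landing rest; it now lies wells down, its centre about 5 mm from the target by camera, the gripper is clear, and the job was handed in at about 12 s (no verdict was returned).

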